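# Open the push-and-turn safety cap of a solvent bottle

### The arm

A 6-joint arm with a two-finger parallel gripper is mounted at the origin on the work surface. World frame = base frame: x ahead of the robot, y to its left, z up, the work surface at z = 0. Lengths are in m, angles in rad, forces in N, time in s.
With the tool pointing down it reaches from about 0.35 to 0.925 m from the base axis. Payload 6.4 kg.
Tool frame: the origin (TCP) lies at the very end of the fingers, on their centre line; the grasp point (between the pads) lies 19 mm behind it; z points along the fingers, x is the direction in which the jaws open and shut, and the axes are right-handed (so a half turn about z gives the same grasp; the last joint's range is limited). The gripper opens to 94 mm and grips with 3 to 60 N. Pads are 16 mm wide; open, the fingers measure 119 mm over their backs; the gripper's body (75 mm by 177 mm) begins 78 mm behind the grasp point.
Start: joints at [1.074, 0.245, 1.558, -0, 1.339, -0.174], TCP at [0.206, 0.616, 0.173] pointing down, gripper open.
Joint ranges: [-3.13, 3.13], [-1.02, 2.26], [0.13, 2.54], [-0.95, 4.09], [0.21, 2.88], [-2.74, 2.74]. Speed limits (rad/s): [2.57, 2.57, 3.14, 3.14, 3.14, 3.14].

### API

Orientations are given as [roll, pitch, yaw] about the fixed x, y, z axes, in that order (R = Rz(yaw) Ry(pitch) Rx(roll)).
In Python, from cell import manip, viewer gives the robot as it stands.
- The arm moves only by the tool carry_out, never from a script. Its argument "rows" is a list of rows, each a list of 5 numbers: the shift along the tool's x, y, z as a fraction of full scale, then the turn about the tool's z as a fraction of full scale, then the opening, from 0 (shut) to 1 (fully open). In form: [[dx, dy, dz, yaw, grip], ...]. A call has 1 to 20 rows; each row shifts and turns the pose as measured when the row begins, along the tool's axes as they then stand; what a row does not reach is not made up. Full scale, the value 1, is 0.4 m for a shift and 45 degrees for a turn. A row lasts 1/8 s, in which the tool goes at most 62.5 mm and 10.7 degrees, less where a joint would pass 70% of its speed; a pose out of reach is approached as far as the arm can. A call with a number of a shift or a turn outside -1 to 1 is refused whole. A call with a gripper value outside its range is refused whole. The fingers move at their own pace and stop on an object; "grip_force" is the grip in N (left out, the last holds). Time passes only in rows, so rows that do not move let the fingers close. It gives the time, the measured TCP pose, the force and the opening at its end, in the units of the state.
- manip.get_state(): the state, without advancing time (a new reading comes with each control period).
- viewer.camera(name): name is "side" or "top" or "wrist"; returns (picture, depth): 420x560x3 uint8, red, green, blue; 420x560 float32, m along the optical axis (not along the pixel's ray), 0 where there is no reading.
- viewer.camera_info(name): a dict with "fx", "fy", "cx", "cy" (pixels), "k1" (the pictures are not rectified: a ray, as slopes to the right and down, at radius r is drawn at 1 + k1 r^2 times it, then the intrinsics apply), "view" (4x4, takes a point from world to camera coordinates). Camera axes: x right, y up, looking along -z (the intrinsics and any distortion apply to the point x, -y, -z); pixel columns grow to the right and rows downward; lengths in m; the calibration is good to about 2 mm. A picture is of the moment at which its call begins: read the wrist's pose just before it. camera_info takes no time and is no camera call; for the wrist camera it gives the pose at the moment of the call.
- manip.close_job(): hands the job in, once; it reports no verdict.
The state is a dict: "clock": time; "joints": joint angles; "qd": joint speeds; "joint_efforts": joint torques, N m; "position": TCP position; "eef_rot": TCP orientation; "force": force on the tool from outside, world axes, zero at the start; "ft_torque": the same for the moment, N m; "gripper_width": finger opening in m.
Only numpy, scipy, OpenCV 4.12 (cv2) and the standard library are available. Lean on these libraries where they do the work, as an engineer would, in place of code of your own. Each camera call takes 0.05 s, during which the arm holds its last target.

### The job

Open the bottle of adhesive remover that has the wide ribbed push-and-turn safety cap: press the cap down, keep it down while you twist it anticlockwise (seen from above) until it is free, then lift it straight up. Finish while still holding the cap upright over the middle of the open bottle, roughly 10 cm above where it sat; do not put it down or let go. Leave the other things on the bench where they are.

Things in the scene. Friction and masses are not known exactly. Their poses are not given: they have to be found in the camera images.
- cap_center (a point): Centre (half-way up, on the axis) of the safety cap to open: black, round, ribbed, 52 mm in diameter (the widest cap on the bench), 26 mm high, about 60 g, flat top with two raised turn arrows. z up. Its top is 13 mm above this point, its skirt ends 13 mm below. It can be gripped round the side from any direction.
- cap_mark (a point): Point on the cap's side, 26 mm out from cap_center along the cap's own x axis; it shows how far the cap has turned. While locked it lies in the bottle's own +x direction. Held 5 mm or more down, the cap can be twisted anticlockwise seen from above; past 50 degrees it is free to lift, at about 80 degrees it meets a stop: 65 degrees is right.
- cap: The same cap; origin on its axis at the skirt's lower edge, 13 mm below cap_center, z up. A spring inside holds it up in its locked place: about 5 N starts it down, 9 N presses it 5 mm; it stops at 7 mm (about 10 N). While up it turns only about 5 degrees either way and cannot be pulled off.
- neck (a point): Point fixed to the bottle, on the axis of its neck, where cap_center is while the cap is locked: 183 mm above the bench. z up.
- bottle: The bottle to open: white plastic, 84 mm wide, shoulder from 125 to 148 mm height, neck 28 mm wide above, clamped in a round dark steel holder (112 mm wide, 41 mm high) screwed to the bench: it can neither move nor turn. Origin on its axis at the bench, z up. Its mouth is 182 mm high; the locked cap reaches from 170 to 196 mm.
- bottle_small_cap: A bystander bottle in the same kind of holder, also screwed down: white, 84 mm wide, with a small smooth black cap 32 mm wide, top at 178 mm. Origin on its axis at the bench.
- bottle_nozzle: A bystander bottle in the same kind of holder, also screwed down: white, 72 mm wide, with a pointed black nozzle, tip at 200 mm. Origin on its axis at the bench.
- tape_roll: Bystander: roll of masking tape lying flat, 96 mm wide, 24 mm high. Origin at the centre of its underside.
- squeegee: Bystander: flat grey plastic squeegee, about 80 x 100 mm, 14 mm high. Origin at the underside.
- offcut: Bystander: plywood strip 130 x 34 x 12 mm, between two bottles. Origin at the centre of its underside.
- blade_pot: Bystander: small open aluminium pot, 42 mm wide, 42 mm high, between two bottles. Origin at the centre of its underside.
- steel_rule: Bystander: steel rule 320 x 30 x 4 mm lying beyond the bottles. Origin at the centre of its underside.
- marker: Bystander: marker pen lying down, 133 mm long, 19 mm thick. Origin at the underside, near the middle.
Mind the look-alikes: they are no part of the job. What is shaped like the bottle but blue is not meant. Of the things shaped like the cap, the black one is meant.

How it is judged:
By the outcome, as a careful person would: the job done as asked, in the order asked, and still so for the second after the job is handed in, while the arm keeps its last pose, push and grip.
It also fails if it takes over 38 s, if anything falls off the work surface, if the arm or the gripper's body presses on something with over 40 N, if the wrist force passes 120 N, or if a joint passes its speed limit or range.

## Working session

There is one attempt and no reset: what is moved stays moved. The work goes in short steps, Python scripts to look and compute and a tool call to move; the robot and the scene stay as the last step left them, time stands still between calls to the robot, and variables do not carry over. Pictures are saved under pics/ and viewed, and the job is handed in when it is done.

Besides the shell and the picture viewer there is one more tool, called after "Request:" by a JSON object that holds its "name" and its "arguments". carry_out: Moves the arm, as the interface text tells. Shift numbers are shares of 0.4 m and turn numbers shares of 45 degrees, none past 1 either way. Its arguments: {"type":"object","properties":{"rows":{"type":"array","items":{"type":"array","items":{"type":"number","minimum":-1,"maximum":1}}},"grip_force":{"type":"number"}},"required":["rows"]}

```bash
mkdir -p pics; ls; cat > h.py <<'E'
import numpy as np,cv2
from cell import manip,viewer
def ray(name,info,u,v):
    K=np.array([[info['fx'],0,info['cx']],[0,info['fy'],info['cy']],[0,0,1.]])
    s=cv2.undistortPoints(np.array([[[u,v]]],float),K,np.array([info['k1'],0,0,0,0.]))[0,0]
    V=np.array(info['view']);R=V[:3,:3];t=V[:3,3]
    return -R.T@t, R.T@np.array([s[0],-s[1],-1.])
def onplane(name,info,u,v,z):
    o,d=ray(name,info,u,v);return o+d*(z-o[2])/d[2]
def ondepth(name,info,u,v,D):
    o,d=ray(name,info,u,v);return o+d*D
E
python3 - <<'E'
from h import *
print(manip.get_state())
for n in ("side","top","wrist"):
    p,d=viewer.camera(n);cv2.imwrite(f"pics/{n}0.png",p[:,:,::-1]);np.save(f"{n}0.npy",d);np.save(f"{n}0p.npy",p)
    print(n,viewer.camera_info(n))
E
```

```text
pics
{'clock': 0.0, 'joints': array([ 1.07389969e+00,  2.45810160e-01,  1.55896717e+00, -1.98469949e-05,
        1.33870729e+00, -1.74090255e-01]), 'qd': array([ 0.00098265,  0.00170165,  0.00033796, -0.00073866, -0.00040723,
       -0.00022811]), 'joint_efforts': array([ 4.33267833e-04, -4.15824044e+01, -3.14608848e+01,  6.85131107e-02,
        3.31927626e-02, -1.18725525e-04]), 'position': array([0.20587959, 0.61585039, 0.17187311]), 'eef_rot': array([-3.14128396e+00,  1.86670665e-03,  1.24799481e+00]), 'force': array([0.39657527, 0.29383447, 0.72077898]), 'ft_torque': array([ 0.00179486, -0.0012511 ,  0.01937931]), 'gripper_width': 0.09416504947939722}
side {'fx': 383.0981864772288, 'fy': 383.0981864772288, 'cx': 278.75856909109274, 'cy': 212.91368285642804, 'k1': -0.1078467028919401, 'view': array([[ 0.92788469, -0.37234532, -0.01972224, -0.53143886],
       [ 0.26276148,  0.61544185,  0.74309336, -0.21446819],
       [-0.26454944, -0.69468719,  0.66889707, -0.76325511],
       [ 0.        ,  0.        ,  0.        ,  1.        ]])}
top {'fx': 427.3017931047385, 'fy': 427.3017931047385, 'cx': 280.2359119703568, 'cy': 205.21399033202474, 'k1': 0.0025941880600491786, 'view': array([[ 5.74200942e-02, -9.98349956e-01,  5.46611100e-04,
        -7.73351703e-02],
       [ 9.73004739e-01,  5.60849344e-02,  2.23866606e-01,
        -5.72458137e-01],
       [-2.23527873e-01, -1.23225864e-02,  9.74619641e-01,
        -1.00311832e+00],
       [ 0.00000000e+00,  0.00000000e+00,  0.00000000e+00,
         1.00000000e+00]])}
wrist {'fx': 363.10826221801983, 'fy': 363.10826221801983, 'cx': 280.934826851238, 'cy': 205.49029684061514, 'k1': 0.02195215603731015, 'view': array([[ 0.31751551,  0.94824969, -0.00253545, -0.64872833],
       [-0.92065463,  0.30763289, -0.24032699,  0.02634061],
       [-0.22711   ,  0.07864182,  0.97068868, -0.39114745],
       [ 0.        ,  0.        ,  0.        ,  1.        ]])}
```

View pics/side0.png

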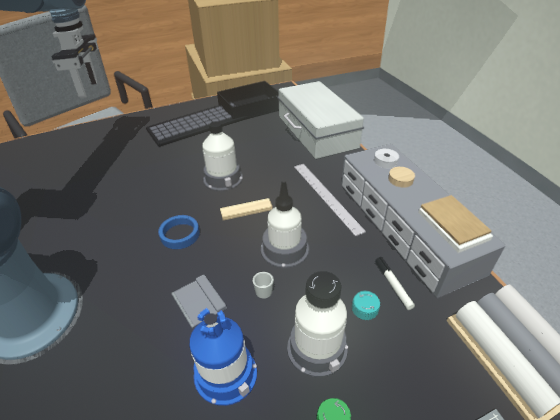

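View pics/top0.png

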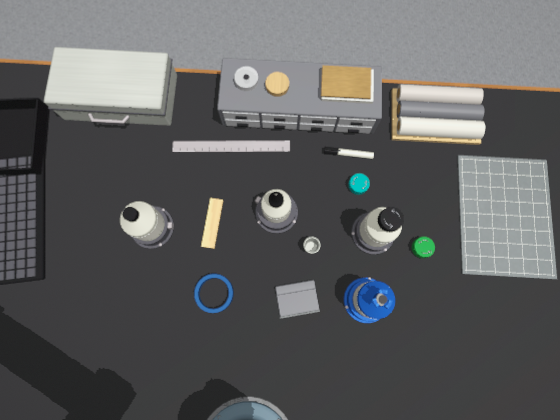

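View pics/wrist0.png

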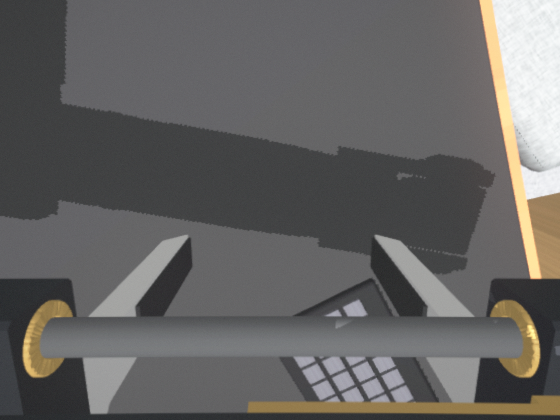

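The wide black cap shows at about (390,219) in the top view and (323,290) in the side view. The blue bottle next to it, at (372,299) in the top view, is the look-alike. The nozzle is at (276,200) and the small cap at (131,214).

```bash
python3 - <<'E'
from h import *
for n,(u0,v0,r) in {"top":(390,219,18),"side":(323,290,26)}.items():
    p=np.load(f"{n}0p.npy");d=np.load(f"{n}0.npy");I=viewer.camera_info(n)
    # points via depth in crop
    P=[];
    for v in range(v0-r,v0+r):
        for u in range(u0-r,u0+r):
            if d[v,u]>0:
                q=ondepth(n,I,u,v,d[v,u])
                if 0.190<q[2]<0.203: P.append(np.r_[q,u,v])
    P=np.array(P);print(n,len(P),P.mean(0),P.min(0),P.max(0),np.median(P[:,2]))
    c,rad=cv2.minEnclosingCircle(P[:,:2].astype(np.float32)*1000);print("circle",c,rad)
    e=cv2.minEnclosingCircle(P[:,3:].astype(np.float32))[0]
    crop=cv2.resize(p[v0-40:v0+60,u0-50:u0+50,::-1],None,fx=5,fy=5,interpolation=cv2.INTER_NEAREST);cv2.imwrite(f"pics/{n}crop.png",crop)
    # mask ellipse of the top-face pixels
    m=np.zeros(d.shape,np.uint8)
    for q in P:m[int(q[4]),int(q[3])]=255
    cs=max(cv2.findContours(m,0,2)[0],key=len);E=cv2.fitEllipse(cv2.convexHull(cs));print(E,onplane(n,I,*E[0],0.196))
E
```

```text
top 458 [ 5.30046892e-01 -2.88482442e-01  1.94955216e-01  3.91320961e+02
  2.18705240e+02] [ 5.04956111e-01 -3.14898233e-01  1.90049538e-01  3.79000000e+02
  2.07000000e+02] [ 5.56403882e-01 -2.62549436e-01  2.00439923e-01  4.03000000e+02
  2.30000000e+02] 0.1951077005748077
circle (530.2334594726562, -289.05194091796875) 26.64664649963379
((391.3259582519531, 218.73196411132812), (23.32238006591797, 24.662567138671875), 116.8582992553711) [ 0.52972644 -0.28823249  0.196     ]
side 847 [ 5.31343018e-01 -2.91780713e-01  1.95891193e-01  3.23119244e+02
  2.85788666e+02] [ 5.06097438e-01 -3.16611256e-01  1.90041195e-01  3.06000000e+02
  2.71000000e+02] [ 5.58087428e-01 -2.64088401e-01  1.98854746e-01  3.41000000e+02
  3.01000000e+02] 0.19612645805077417
circle (532.5762939453125, -289.85382080078125) 26.845417022705078
((323.130615234375, 285.9554748535156), (30.330101013183594, 35.72422409057617), 98.02369689941406) [ 0.53108491 -0.29233273  0.196     ]
```

```bash
python3 - <<'E'
import cv2,numpy as np
a=cv2.imread('pics/topcrop.png');b=cv2.imread('pics/sidecrop.png');cv2.imwrite('pics/both.png',cv2.resize(np.hstack([a,b]),(800,400)))
E
```

```text
(no output)
```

View pics/both.png

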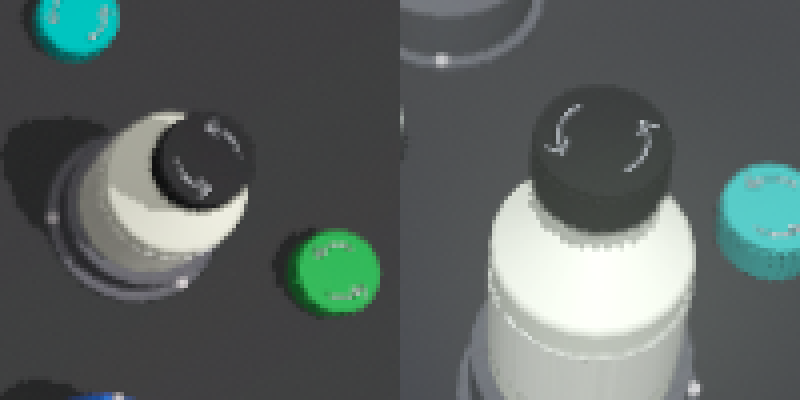

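Request:
{"name": "carry_out", "arguments": {"rows": [[0,0,-0.1,0,1],[0,0,-0.1,0,1],[0,0,-0.1,0,1],[-0.11,0.11,0,0,1],[-0.11,0.11,0,0,1],[-0.11,0.11,0,0,1],[-0.11,0.11,0,0,1],[-0.11,0.11,0,0,1],[-0.11,0.1,0,0,1],[-0.11,0.1,0,0,1],[-0.11,0.1,0,0,1]]}}

```text
clock: 1.52
position: [0.419, 0.1668, 0.294]
eef_rot: [3.141, 0.006, 1.256]
force: [0.4, 0.7, -0.0]
gripper_width: 0.0936
```

Request:
{"name": "carry_out", "arguments": {"rows": [[0,0,0,0.22,1],[0,0,0,0.22,1],[0,0,0,0.22,1],[0,0,0,0.22,1],[0,0,0,0.22,1],[0,0,0,0.22,1],[0,0,0,0.22,1],[0,0,0,0.22,1]]}}

```text
clock: 2.52
position: [0.4191, 0.1614, 0.2915]
eef_rot: [3.133, 0.004, -0.182]
force: [0.1, 0.1, 0.5]
gripper_width: 0.0942
```

Request:
{"name": "carry_out", "arguments": {"rows": [[0.06,0.13,0,0,1],[0.06,0.13,0,0,1],[0.06,0.13,0,0,1],[0.06,0.13,0,0,1],[0.06,0.13,0,0,1],[0.06,0.13,0,0,1],[0.06,0.13,0,0,1],[0.06,0.13,0,0,1],[0,0,0,0,1]]}}

```text
clock: 3.65
position: [0.5346, -0.295, 0.2905]
eef_rot: [3.136, 0.006, -0.18]
force: [0.0, 0.9, -1.4]
gripper_width: 0.094
```

```bash
cat > m.py <<'E'
from h import *
import sys
t=sys.argv[1]
s=manip.get_state();n="wrist";I=viewer.camera_info(n);p,d=viewer.camera(n)
cv2.imwrite(f"pics/w{t}.png",p[:,:,::-1]);np.save("wd.npy",d)
print(s['clock'],s['position'],s['eef_rot'],s['joints'],s['force'],s['ft_torque'],s['gripper_width'])
E
python3 m.py 1
```

```text
3.65 [ 0.53455049 -0.29495016  0.29051518] [ 3.13635723  0.00612813 -0.17967062] [-0.68576564  0.08502284  1.52550933 -0.00755498  1.5338835  -0.50582159] [ 2.06250941e-04  9.03486121e-01 -1.36079666e+00] [-0.04024455  0.06406473 -0.00828041] 0.09400997694282885
```

View pics/w1.png

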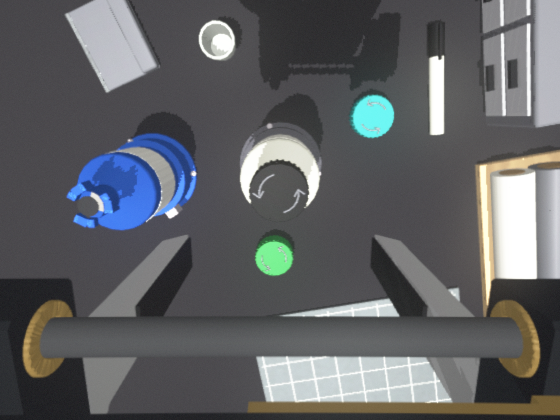

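The wrist view shows the black cap at about (279,190), between the fingers. The blue bottle is well to the left, and the green cap is below it on the bench.

```bash
python3 - <<'E'
from h import *
n="wrist";I=viewer.camera_info(n);d=np.load("wd.npy")
P=[];m=np.zeros(d.shape,np.uint8)
for v in range(150,230):
    for u in range(240,320):
        if d[v,u]>0:
            q=ondepth(n,I,u,v,d[v,u])
            if q[2]>0.188: P.append(q);m[v,u]=255
P=np.array(P);print(len(P),P.mean(0),P.min(0),P.max(0),np.median(P[:,2]))
print(cv2.minEnclosingCircle(P[:,:2].astype(np.float32)*1000))
cs=max(cv2.findContours(m,0,2)[0],key=len);(c,r)=cv2.minEnclosingCircle(cs);print(c,r,onplane(n,I,*c,0.196))
s=manip.get_state();ps=s['eef_rot'][2]
for q in ([.531,-.290],):
    e=np.array(q)-s['position'][:2];print("tool",e@[np.cos(ps),np.sin(ps)],e@[np.sin(ps),-np.cos(ps)])
E
```

```text
2836 [ 0.53361158 -0.28823507  0.19689767] [ 0.50678275 -0.31483328  0.1881224 ] [ 0.55985999 -0.26280766  0.20018039] 0.19704693651873526
((533.3363647460938, -289.5322570800781), 26.83846664428711)
(278.0821838378906, 191.4794464111328) 30.58464813232422 [ 0.5336203  -0.28827344  0.196     ]
tool -0.004056066407758727 -0.0025891603733384752
```

Request:
{"name": "carry_out", "arguments": {"rows": [[-0.009,-0.0135,0,0,1],[0,0,0.06,0,1],[0,0,0.06,0,1],[0,0,0.06,0,1],[0,0,0,0,1]]}}

```text
clock: 4.32
position: [0.5314, -0.2791, 0.2198]
eef_rot: [3.136, 0.003, -0.17]
force: [-0.3, -0.5, 0.2]
gripper_width: 0.0941
```

```bash
python3 m.py 2
```

```text
4.325 [ 0.53138229 -0.27905289  0.21984149] [ 3.13600279e+00  2.53502688e-03 -1.69571136e-01] [-0.6690399   0.09460193  1.64178453 -0.00620651  1.40475732 -0.49845142] [-0.30935406 -0.47175035  0.16957205] [-0.1084958   0.07959724 -0.00496339] 0.09407415999217598
```

View pics/w2.png

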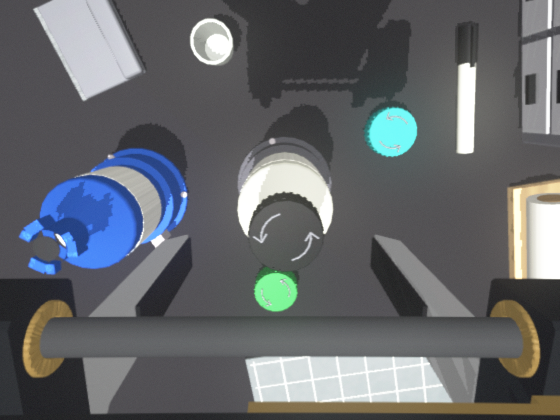

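The cap is now at about (285,232) in the wrist view, still between the open fingers. The tool has drifted about 10 mm in y, so I will remeasure.

```bash
cat > cap.py <<'E'
from h import *
import sys
n="wrist";s=manip.get_state();I=viewer.camera_info(n);p,d=viewer.camera(n)
cv2.imwrite(f"pics/w{sys.argv[1]}.png",p[:,:,::-1])
P=[];m=np.zeros(d.shape,np.uint8)
for v in range(150,300):
    for u in range(200,360):
        if d[v,u]>0:
            q=ondepth(n,I,u,v,d[v,u])
            if .188<q[2]<.203 and np.hypot(q[0]-.532,q[1]+.289)<.035: P.append(q);m[v,u]=255
P=np.array(P);print(len(P),P.mean(0),np.median(P[:,2]),cv2.minEnclosingCircle(P[:,:2].astype(np.float32)*1000))
s2=manip.get_state()
for s in(s,s2):
  ps=s['eef_rot'][2];e=np.array([.532,-.289])-s['position'][:2];print(s['clock'],s['position'],s['qd'].round(3),"tool",e@[np.cos(ps),np.sin(ps)],e@[np.sin(ps),-np.cos(ps)])
E
python3 cap.py 3
```

```text
4397 [ 0.53361168 -0.28936168  0.19640848] 0.196607479049272 ((533.47021484375, -291.0337219238281), 26.831100463867188)
4.375 [ 0.53220757 -0.27970525  0.22159092] [-0.009 -0.008 -0.046 -0.003 -0.    -0.   ] tool 0.001363814853306992 0.009196495284499232
4.425 [ 0.53278014 -0.28056356  0.22273869] [-0.009 -0.002 -0.028 -0.002 -0.003  0.   ] tool 0.0006578505831319145 0.008446859941433708
```

Request:
{"name": "carry_out", "arguments": {"rows": [[0,0.022,0.02,0,1],[0,0,0,0,1],[0,0,0.02,0,1],[0,0,0,0,1]]}}

```text
clock: 4.92
position: [0.5324, -0.2906, 0.2091]
eef_rot: [3.131, -0.006, -0.17]
force: [-0.1, -0.2, -0.3]
gripper_width: 0.094
```

```bash
python3 cap.py 4
```

```text
4978 [ 0.53362173 -0.2894444   0.19640333] 0.19657790066797926 ((533.2593383789062, -291.0043029785156), 26.840539932250977)
4.925 [ 0.53235819 -0.2905934   0.20905648] [ 0.    -0.01  -0.022 -0.001 -0.003  0.001] tool -0.0006221011190809179 -0.0015100336733656805
4.975 [ 0.53265178 -0.29079376  0.20969574] [ 0.002 -0.006 -0.008 -0.002  0.001 -0.001] tool -0.0009451735352966302 -0.0016580251251247814
```

Request:
{"name": "carry_out", "arguments": {"rows": [[0,-0.002,0.03,0,1],[0,0,0.03,0,1],[0,0,0.03,0,1],[0,0,0,0,1],[0,0,0,0,1]]}}

```text
clock: 5.6
position: [0.5327, -0.29, 0.1702]
eef_rot: [3.131, -0.006, -0.17]
force: [-0.9, -0.0, 0.6]
gripper_width: 0.0942
```

```bash
python3 m.py 5
```

```text
5.6 [ 0.53266435 -0.29002989  0.17023782] [ 3.13133007 -0.00587443 -0.16951089] [-0.68216138  0.14098149  1.68265634 -0.00627786  1.30780686 -0.51101905] [-0.8921969  -0.04301167  0.5528319 ] [-0.02757824  0.03715429  0.01701423] 0.09416767296908442
```

View pics/w5.png

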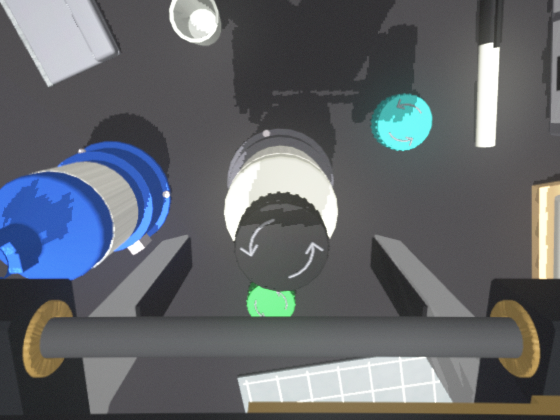

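The cap is centred between the fingers at about (282,242). I will go a little lower and close the gripper.

Request:
{"name": "carry_out", "arguments": {"rows": [[0,0,0.016,0,1],[0,0,0,0,1],[0,0,0,0,0.5],[0,0,0,0,0.5],[0,0,0,0,0.5],[0,0,0,0,0.5]], "grip_force": 55}}

```text
clock: 6.4
position: [0.5332, -0.2905, 0.1646]
eef_rot: [3.13, -0.008, -0.169]
force: [-0.6, 0.3, 0.3]
gripper_width: 0.0576
```

Request:
{"name": "carry_out", "arguments": {"rows": [[0,0,0,0,0],[0,0,0,0,0],[0,0,0,0,0],[0,0,0,0,0],[0,0,0,0,0]], "grip_force": 55}}

```text
clock: 7.02
position: [0.5332, -0.2906, 0.1647]
eef_rot: [3.13, -0.008, -0.17]
force: [0.3, -0.2, 0.3]
gripper_width: 0.0076
```

```bash
python3 m.py 6; python3 - <<'E'
from h import *
for n,(a,b,c,e) in {"top":(150,300,300,500),"side":(180,380,200,440)}.items():
    p,d=viewer.camera(n);cv2.imwrite(f"pics/{n}6.png",cv2.resize(p[a:b,c:e,::-1],None,fx=3,fy=3))
E
```

```text
7.025 [ 0.53323096 -0.29055291  0.16465681] [ 3.13029237 -0.00774723 -0.16955002] [-0.68225078  0.14617838  1.68735644 -0.00628331  1.29576881 -0.51098776] [ 0.29923966 -0.18252055  0.32353303] [-0.03484487  0.10332348  0.01978215] 0.007641513895961382
```

View pics/w6.png

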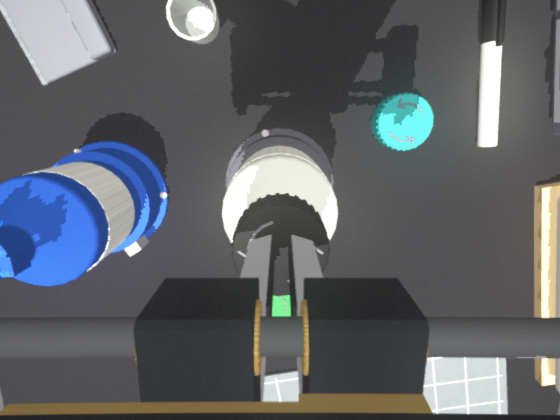

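View pics/side6.png

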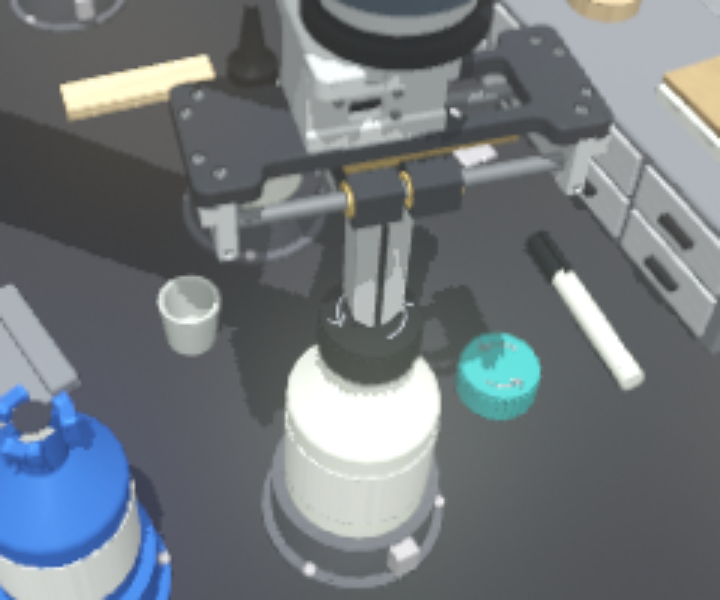

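View pics/top6.png

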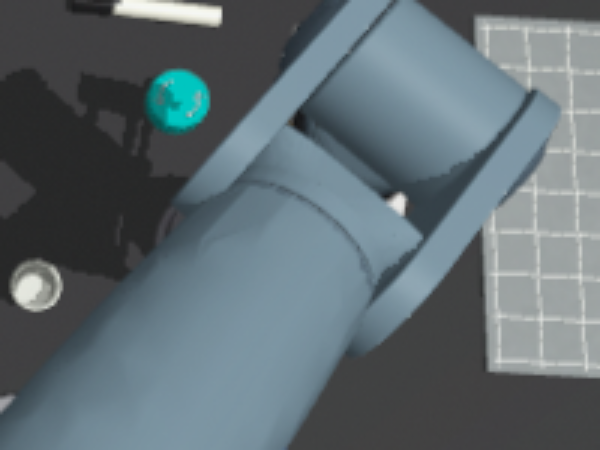

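The gripper shut to 7.6 mm with almost no force. In the side view the finger ends appear at about (325,288), over or behind the middle of the cap top instead of beside it. I will use depth to see where the tips really are.

```bash
python3 - <<'E'
from h import *
n="side";I=viewer.camera_info(n);p,d=viewer.camera(n)
for u in (318,321,325,329,332):
  for v in range(256,308,4):
    q=ondepth(n,I,u,v,d[v,u]);print(u,v,q.round(4),p[v,u])
n="wrist";I=viewer.camera_info(n);p,d=viewer.camera(n)
for u in (255,262,300,307,315):
  for v in range(230,276,6):
    q=ondepth(n,I,u,v,d[v,u]);print(u,v,d[v,u].round(3),q.round(4),p[v,u])
print(manip.get_state())
E
```

```text
318 256 [ 0.5192 -0.2909  0.2671] [ 98 102 103]
318 260 [ 0.5197 -0.2908  0.2585] [133 138 138]
318 264 [ 0.5194 -0.2923  0.2518] [134 138 138]
318 268 [ 0.5194 -0.2933  0.2443] [130 134 135]
318 272 [ 0.519  -0.2948  0.2374] [134 139 139]
318 276 [ 0.5196 -0.2947  0.2281] [156 161 160]
318 280 [ 0.5197 -0.2953  0.2195] [175 179 179]
318 284 [ 0.5197 -0.2964  0.2114] [190 194 194]
318 288 [ 0.523  -0.2916  0.1942] [74 78 74]
318 292 [ 0.5195 -0.2987  0.195 ] [85 90 86]
318 296 [ 0.5156 -0.3065  0.1972] [87 92 88]
318 300 [ 0.5149 -0.3087  0.1905] [81 85 81]
318 304 [ 0.5154 -0.3089  0.1803] [83 87 82]
321 256 [ 0.521  -0.296   0.2716] [137 142 142]
321 260 [ 0.5214 -0.2961  0.2633] [152 157 156]
321 264 [ 0.5217 -0.2966  0.2553] [151 156 156]
321 268 [ 0.5223 -0.2964  0.2464] [152 157 156]
321 272 [ 0.5234 -0.2955  0.2361] [152 157 156]
321 276 [ 0.5236 -0.2963  0.2279] [186 191 191]
321 280 [ 0.5239 -0.2967  0.2191] [187 192 191]
321 284 [ 0.5245 -0.2968  0.2095] [187 192 191]
321 288 [ 0.5258 -0.2955  0.1976] [74 78 74]
321 292 [ 0.5231 -0.3013  0.1964] [85 90 87]
321 296 [ 0.5201 
[... 3987 characters left out ...]
957] [80 80 80]
315 272 0.195 [ 0.5501 -0.306   0.1962] [79 78 81]
{'clock': 7.275, 'joints': array([-0.68224893,  0.14616335,  1.68735086, -0.00631966,  1.29578104,
       -0.51099479]), 'qd': array([ 0.00168015, -0.00129101, -0.00056029, -0.00162916, -0.00068166,
        0.00117272]), 'joint_efforts': array([ 9.02998199e-04, -3.71871257e+01, -3.11286914e+01,  4.15984110e-02,
        2.23351858e-02,  3.73889061e-04]), 'position': array([ 0.53322519, -0.29056089,  0.16466878]), 'eef_rot': array([ 3.1302576 , -0.00773721, -0.1695315 ]), 'force': array([ 0.15638772, -0.01436126,  1.05616332]), 'ft_torque': array([-0.02323163,  0.03360236, -0.05423539]), 'gripper_width': 0.00011915033721229042}
```

By depth the fingertips are at z≈0.203, while the state reports TCP z=0.165. The reported z is therefore about 38 mm lower than the real tips, and x and y agree. The fingers closed just above the cap and touched nothing. I will open, go further down, and check the tips with the cameras this time.

Request:
{"name": "carry_out", "arguments": {"rows": [[0,0,0,0,1],[0,0,0,0,1],[0,0,0,0,1],[0,0,0,0,1],[0,0,0,0,1],[0,0,0,0,1],[0,0,0,0,1],[0,0,0,0,1]]}}

```text
clock: 8.28
position: [0.5332, -0.2905, 0.1646]
eef_rot: [3.13, -0.008, -0.169]
force: [-1.1, -1.1, 0.0]
gripper_width: 0.0769
```

```bash
cat > tips.py <<'E'
from h import *
import sys
p,d=viewer.camera("side");cv2.imwrite(f"pics/s{sys.argv[1]}.png",cv2.resize(p[180:380,200:440,::-1],None,fx=3,fy=3))
I=viewer.camera_info("side");np.save("sd.npy",d)
P={}
for v in range(230,320):
  for u in range(280,370):
    if d[v,u]>0:
      q=ondepth("side",I,u,v,d[v,u]);r=np.hypot(q[0]-.533,q[1]+.29)
      # finger pixels: bright grey, off-cap
      if .028<r<.07 and .15<q[2]<.26: P[(u,v)]=q
Q=np.array(list(P.values()))
for nm,s in(("left",Q[Q[:,0]<.533]),("right",Q[Q[:,0]>.533])):
  if len(s): b=s[s[:,2].argsort()];print(nm,len(s),"low z",b[:6,2].round(4),b[:6,:2].mean(0).round(4),"mean",s.mean(0).round(4))
s=manip.get_state();print(s['clock'],s['position'],s['eef_rot'],s['joints'][5],s['force'],s['gripper_width'])
E
python3 tips.py 7
```

```text
left 280 low z [0.1983 0.1984 0.1988 0.2009 0.2009 0.2012] [ 0.49   -0.2909] mean [ 0.4862 -0.2874  0.2317]
right 363 low z [0.1966 0.1975 0.1977 0.1983 0.1983 0.1991] [ 0.5726 -0.2971] mean [ 0.5738 -0.301   0.2311]
8.325 [ 0.53322119 -0.29055574  0.16466327] [ 3.13026555 -0.00773065 -0.1695322 ] -0.5109945939165405 [-0.14292817 -0.59018133 -0.27432913] 0.08104031853149948
```

View pics/s7.png

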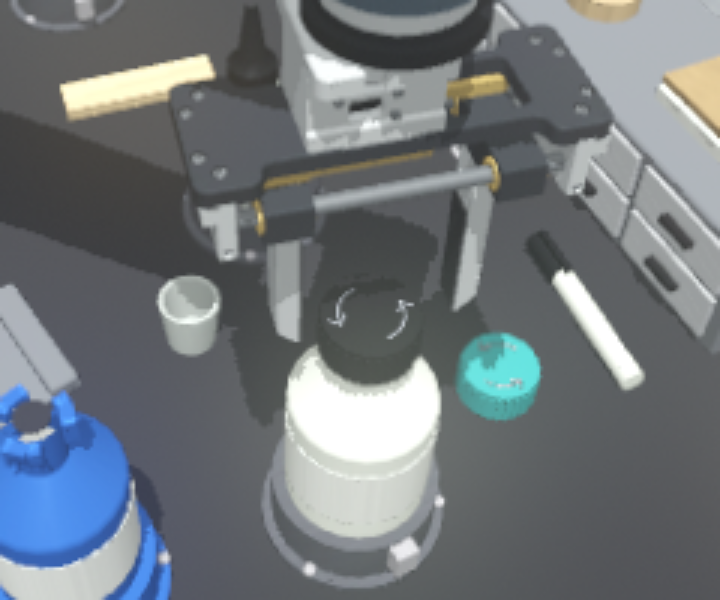

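The side view shows the open fingers straddling the cap, with the tips at z≈0.198, so they need to go about 34 mm lower.

Request:
{"name": "carry_out", "arguments": {"rows": [[0,0,0.025,0,1],[0,0,0.025,0,1],[0,0,0.025,0,1],[0,0,0,0,1],[0,0,0,0,1]]}}

```text
clock: 8.95
position: [0.5328, -0.2905, 0.1314]
eef_rot: [3.131, -0.006, -0.17]
force: [-0.3, 0.6, -0.0]
gripper_width: 0.0936
```

```bash
python3 tips.py 8
```

```text
left 274 low z [0.1648 0.1653 0.1661 0.1693 0.1693 0.1695] [ 0.4811 -0.2897] mean [ 0.4777 -0.2869  0.2026]
right 460 low z [0.1648 0.1653 0.1654 0.1657 0.166  0.1666] [ 0.5798 -0.301 ] mean [ 0.582  -0.3024  0.2107]
9.0 [ 0.53276097 -0.29046459  0.13133561] [ 3.13131324 -0.00587166 -0.16954839] -0.5109767474799928 [-0.68908519  0.90225117 -0.12449137] 0.0942301474923015
```

View pics/s8.png

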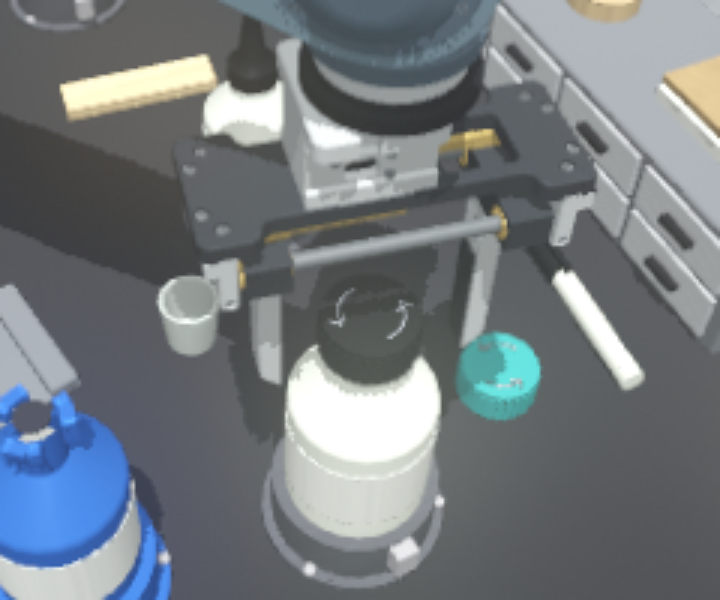

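The tips now sit at z≈0.165, on either side of the cap. I will close with a firm grip.

Request:
{"name": "carry_out", "arguments": {"rows": [[0,0,0,0,0],[0,0,0,0,0],[0,0,0,0,0],[0,0,0,0,0],[0,0,0,0,0],[0,0,0,0,0],[0,0,0,0,0]], "grip_force": 55}}

```text
clock: 9.88
position: [0.5332, -0.2909, 0.1325]
eef_rot: [3.13, -0.007, -0.17]
force: [-0.5, -0.4, 0.8]
gripper_width: 0.0503
```

```bash
python3 tips.py 9
```

```text
left 273 low z [0.1659 0.1668 0.1676 0.1689 0.1694 0.1702] [ 0.5027 -0.2935] mean [ 0.4986 -0.2902  0.2042]
right 241 low z [0.1672 0.1672 0.1673 0.1684 0.1703 0.1704] [ 0.5603 -0.3035] mean [ 0.5629 -0.3031  0.2112]
9.925 [ 0.53315167 -0.29087451  0.132494  ] [ 3.13042552 -0.00720925 -0.1697975 ] -0.5107428327604161 [-0.68912878  0.11119579 -0.09756908] 0.05018990127245521
```

View pics/s9.png

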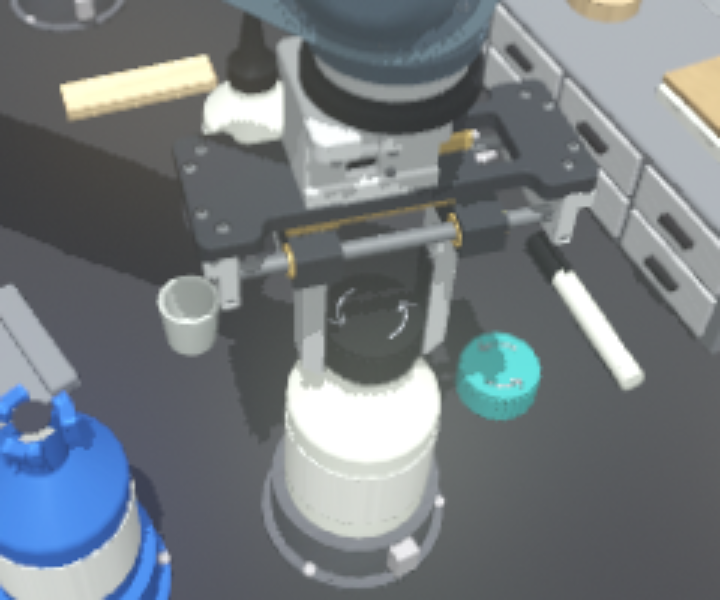

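The jaws hold at 50 mm with the cap between the pads. Next I press down.

Request:
{"name": "carry_out", "arguments": {"rows": [[0,0,0.01,0,0],[0,0,0.01,0,0],[0,0,0.006,0,0]], "grip_force": 55}}

```text
clock: 10.3
position: [0.5337, -0.2913, 0.1258]
eef_rot: [3.13, -0.008, -0.169]
force: [-4.0, 2.7, 9.4]
gripper_width: 0.0507
```

Request:
{"name": "carry_out", "arguments": {"rows": [[0,0,0.006,-0.1,0],[0,0,0.006,-0.1,0],[0,0,0.006,-0.1,0]]}}

```text
clock: 10.68
position: [0.5348, -0.292, 0.1253]
eef_rot: [3.126, -0.006, 0.074]
force: [-9.0, 5.6, 15.0]
gripper_width: 0.051
```

Request:
{"name": "carry_out", "arguments": {"rows": [[-0.004,-0.003,0.005,-0.12,0],[-0.004,-0.003,0.005,-0.12,0],[-0.003,-0.002,0.005,-0.12,0]]}}

```text
clock: 11.05
position: [0.5345, -0.2924, 0.127]
eef_rot: [3.115, -0.009, 0.366]
force: [-0.0, 0.9, 9.3]
gripper_width: 0.0509
```

```bash
python3 tips.py 10
```

```text
left 287 low z [0.1616 0.1617 0.1633 0.1643 0.1652 0.1666] [ 0.5095 -0.3104] mean [ 0.5032 -0.3083  0.1968]
right 154 low z [0.166  0.1674 0.1677 0.1689 0.1691 0.1693] [ 0.5532 -0.3051] mean [ 0.5643 -0.2869  0.2077]
11.1 [ 0.53448245 -0.29250817  0.12707898] [ 3.11436962 -0.00903622  0.36837158] -1.0498821418586473 [-0.65785841  1.38758657  8.71507812] 0.050744780759296684
```

View pics/s10.png

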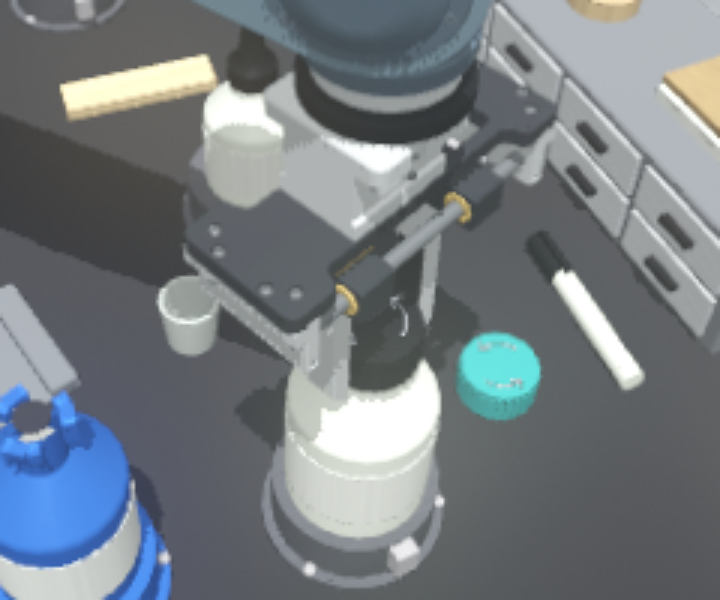

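Request:
{"name": "carry_out", "arguments": {"rows": [[0,0,0.01,0,0],[-0.001,-0.001,0.008,-0.12,0],[-0.001,-0.001,0.007,-0.12,0]]}}

```text
clock: 11.48
position: [0.5355, -0.2923, 0.1254]
eef_rot: [3.111, -0.006, 0.563]
force: [-3.9, 4.5, 13.0]
gripper_width: 0.0507
```

Request:
{"name": "carry_out", "arguments": {"rows": [[-0.001,-0.005,0.006,-0.12,0],[-0.001,-0.005,0.006,-0.12,0],[-0.001,-0.003,0.006,-0.12,0]]}}

```text
clock: 11.85
position: [0.5349, -0.2915, 0.1258]
eef_rot: [3.101, 0.003, 0.855]
force: [-3.7, 2.8, 9.6]
gripper_width: 0.0506
```

```bash
python3 m.py 11
```

```text
11.85 [ 0.53488797 -0.29145083  0.12575189] [3.10061576e+00 2.61334354e-03 8.55063282e-01] [-0.68275892  0.16892624  1.73643781 -0.00425678  1.19536293 -1.53639583] [-3.69341294  2.82566341  9.60987612] [ 0.4927126   0.63961687 -0.13828341] 0.05060683222131469
```

View pics/w11.png

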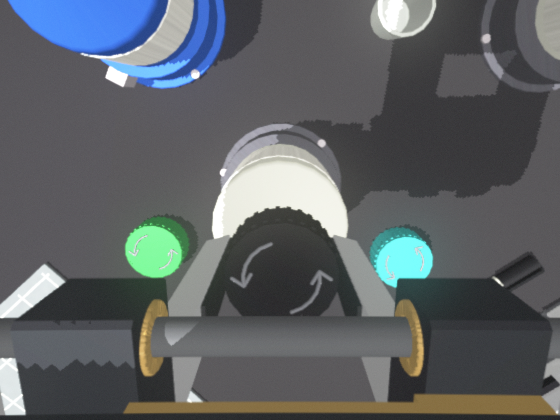

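The arrows on the cap, around (280,275), sit the same way relative to the gripper as before the twist. The cap is turning with it, about 59° so far. One more small turn, then I will lift.

Request:
{"name": "carry_out", "arguments": {"rows": [[0,-0.003,0.006,-0.12,0],[0,-0.002,0.002,0,0]]}}

```text
clock: 12.15
position: [0.5348, -0.2917, 0.1267]
eef_rot: [3.096, 0.008, 0.955]
force: [-2.2, 2.2, 7.9]
gripper_width: 0.0505
```

Request:
{"name": "carry_out", "arguments": {"rows": [[0,0,-0.015,0,0],[0,0,-0.02,0,0],[0,0,-0.02,0,0],[0,0,0,0,0]]}}

```text
clock: 12.65
position: [0.5343, -0.291, 0.1501]
eef_rot: [3.095, 0.008, 0.956]
force: [0.2, -0.5, -0.5]
gripper_width: 0.0506
```

```bash
python3 - <<'E'
from h import *
from scipy.spatial.transform import Rotation as Ro
s=manip.get_state();R=Ro.from_euler('xyz',s['eef_rot']).as_matrix();print(s['position'],R.round(4),s['force'])
print((R.T@(np.array([.5335,-.2910,.2325])-s['position'])/.4).round(4))
E
python3 tips.py 12
```

```text
[ 0.53431556 -0.29103066  0.15011405] [[ 0.5771  0.816   0.0333]
 [ 0.8166 -0.5763 -0.0328]
 [-0.0076  0.0461 -0.9989]] [ 0.21384532 -0.51010639 -0.51780307]
[-0.0027  0.0078 -0.2058]
left 190 low z [0.191  0.1913 0.1915 0.1917 0.1922 0.1925] [ 0.5127 -0.3191] mean [ 0.5114 -0.3187  0.208 ]
12.7 [ 0.53402095 -0.29079494  0.14954688] [3.09643055 0.00756944 0.95561798] -1.636844080945978 [ 1.02591696 -0.0812289  -0.90969262] 0.050572931547591425
```

View pics/s12.png

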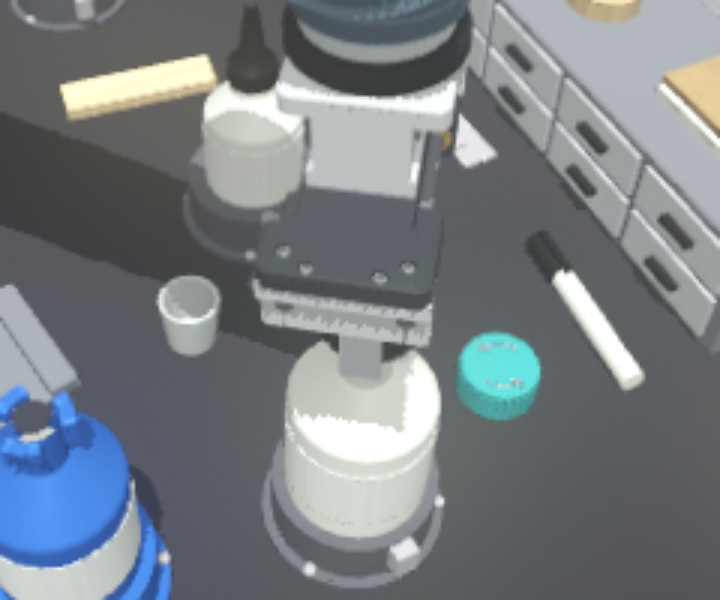

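The force now shows only the cap's weight, so it came free. I continue lifting.

Request:
{"name": "carry_out", "arguments": {"rows": [[0,0.002,-0.04,0,0],[0,0.002,-0.04,0,0],[0,0.002,-0.04,0,0],[0,0.002,-0.04,0,0],[0,0.001,-0.03,0,0],[0,0,0,0,0],[0,0,0,0,0],[0,0,0,0,0]]}}

```text
clock: 13.7
position: [0.5344, -0.2903, 0.2309]
eef_rot: [3.096, 0.008, 0.956]
force: [1.1, 1.4, -0.7]
gripper_width: 0.0509
```

```bash
python3 tips.py 13; python3 m.py 13; python3 - <<'E'
from h import *
n="side";I=viewer.camera_info(n);p,d=viewer.camera(n)
V=I['view'];N=[]
ok=[]
for v in range(180,320):
  for u in range(270,380):
    if d[v,u]>0 and p[v,u].max()<110:
      q=ondepth(n,I,u,v,d[v,u])
      if np.hypot(q[0]-.533,q[1]+.29)<.03 and q[2]>.2: ok.append(q)
ok=np.array(ok);print("cap pts",len(ok),ok.min(0),ok.max(0),np.percentile(ok[:,2],[1,5,50,95,99]) if len(ok) else 0)
E
```

```text
13.75 [ 0.53436437 -0.29029177  0.23070273] [3.09675229 0.00750211 0.95556866] [-0.68152064  0.07364945  1.64495777 -0.00459396  1.37774819 -1.63647817] [-0.70228789  0.33868486 -0.90860126] [-0.01042867  0.07106728  0.02942545] 0.050936947527735685
cap pts 339 [ 0.50603207 -0.31961796  0.26851993] [ 0.56221217 -0.2783687   0.40340939] [0.26999781 0.27120912 0.28472923 0.38013872 0.40287602]Traceback (most recent call last):
  File "tips.py", line 13, in <module>
    for nm,s in(("left",Q[Q[:,0]<.533]),("right",Q[Q[:,0]>.533])):
                          ~^^^^^
IndexError: too many indices for array: array is 1-dimensional, but 2 were indexed
```

View pics/s13.png

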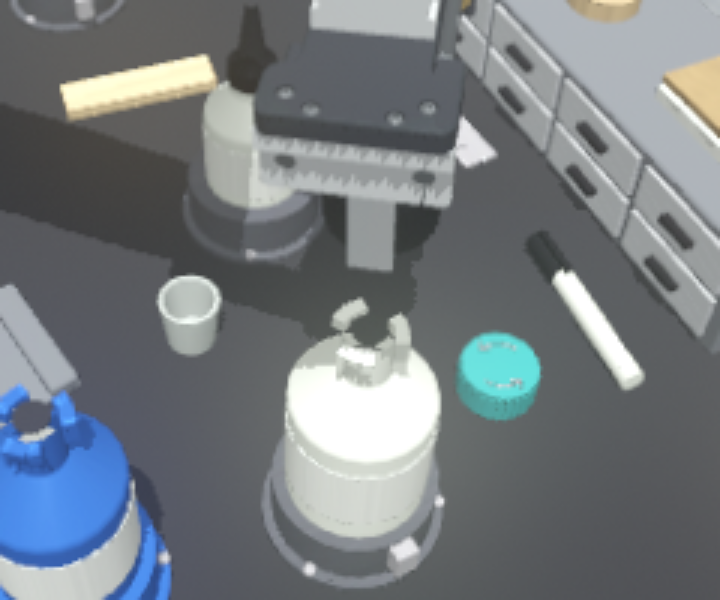

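View pics/w13.png

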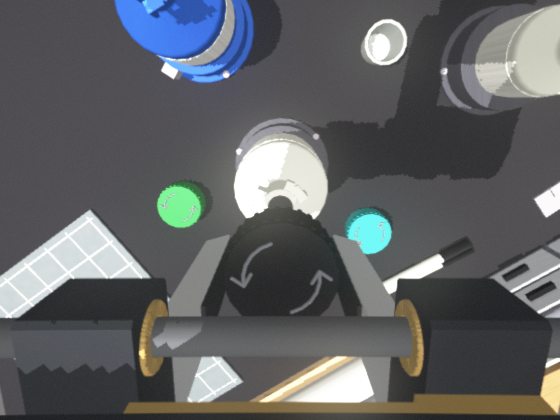

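The side view shows the open neck at about (372,325), with the cap held above it. The cap skirt is at z≈0.269, against 0.170 when locked, so it is about 99 mm up. The wrist view shows the cap still square in the fingers. I am handing in.

```bash
python3 -c "
from cell import manip
print(manip.get_state()['position']);print(manip.close_job())"
```

```text
[ 0.53446744 -0.29034539  0.23084319]
the job is handed in; nothing more can be done
None
```

The safety cap is off, and the arm is still holding it over the open bottle. I pressed it about 6 mm down (9–15 N) and turned it about 64° anticlockwise while pressed. It then lifted freely, and I handed in at about 14 s of the 38 s.

**Last checks:**
- **Height:** the skirt is at about 0.269 m, against 0.170 m when locked, so the cap is about 99 mm up.
- **Position:** it is within about 2 mm of the bottle axis, the grip is steady at 51 mm, and the only vertical load is roughly the cap's weight.
- **Surroundings:** in the last side and wrist pictures the things near the bottle look unmoved. I had no final clear top view of the whole bench.

**What failed or disagreed:**
- **First grasp missed:** the first closing shut on air just above the cap. The reported tool height was about 33–38 mm lower than the real fingertips in the camera depth. I used the camera height after that and touched nothing in the miss.
- **Slight tilt:** the tool picked up about 2.6° of tilt during the press and twist, so the cap is upright only to within that.

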